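Change over the touch-latch dispenser boxes

TASK

Three steel boxes with white touch-latch lids stand on the counter. We are done with the stirring sticks: press the raised lid of the slim (narrowest) box down until it latches shut, and press the lid of the wide box so that it springs up and stays ajar for us to reach the cups. Keep the tall box shut.

Things in the scene. Friction and masses are not known exactly. Their poses are not given: they have to be found in the camera images.
- slim_box_press (a point): Press spot on the white lid of the narrowest steel box: 72 mm wide, 150 deep, 95 high to the rim. Lid hinged on the box's far edge; spot on its top face, midway across, 100 mm from the hinge, 37 mm behind the free front edge, 107 mm up when shut, 43 mm higher when ajar. z: lid's normal, tilt 0 shut, 0.45 rad ajar; x: front edge to hinge. Starts ajar; a full press latches it shut.
- wide_box_press (a point): The same spot and axes on the lid of the widest box: 140 mm wide, 150 deep, 95 high to the rim. Starts latched shut. Touch latch: each press to the stop, 7 mm below shut, then lifting off, swaps shut and ajar; a short press changes nothing. It takes 1 to 4 N, then a firm stop. Press straight down with closed fingers within 15 mm of the spot.
- tall_box_press (a point): The same spot and axes on the lid of the tall box, which must stay shut: 100 mm wide, 150 deep, 120 high to the rim, so its lid is 25 mm higher than the other two. Same touch latch; starts latched shut. Every box stands within about 12 degrees of square to the robot.

How it is judged:
By the outcome, as a careful person would: the job done as asked, in the order asked, and still so for the second after the job is handed in, with the robot touching nothing.
It also fails if it takes over 48 s, if anything falls off the work surface, if the arm or the gripper's body presses on something with over 40 N, if the wrist force passes 120 N, or if a joint passes its speed limit or range.

ROBOT

A 6-joint arm with a two-finger parallel gripper is mounted at the origin on a cart in front of the work surface, level with it; the furniture and walls round the work are solid. World frame = base frame: x ahead of the robot, y to its left, z up, the work surface at z = 0. Lengths are in m, angles in rad, forces in N, time in s.
With the tool pointing down it reaches from about 0.425 to 0.95 m from the base axis. Payload 3.5 kg.
Tool frame: the origin (TCP) lies on the mounting face of the last link; the fingertips stand 173 mm ahead of it and the grasp point (between the pads) lies 155 mm ahead of it; z points along the fingers, x is the direction in which the jaws open and shut, and the axes are right-handed (so a half turn about z gives the same grasp; the last joint's range is limited). The gripper opens to 85 mm and grips with 20 to 120 N. Pads are 22 mm wide; open, the fingers measure 114 mm over their backs; the gripper's body (76 mm by 85 mm) begins 54 mm behind the grasp point. The pads swing forward as they close: fully open they stand 13 mm farther back than shut.
Start: joints at [-1.311, 0.286, 1.577, -0, 1.279, -0.15], TCP at [0.269, -0.619, 0.405] pointing down, gripper open.
Joint ranges: [-2.77, 2.77], [-0.9, 2.22], [0.21, 2.48], [-1.53, 4.67], [0.24, 2.81], [-2.84, 2.84]. Speed limits (rad/s): [2.79, 2.79, 3.14, 3.14, 3.14, 3.14].

INTERFACE

Orientations are given as a unit quaternion [x, y, z, w].
In Python, from plant import get_state, read_camera, sign_off gives the robot as it stands.
- The arm moves only by the shell command python3 -m jog 'ROWS' [FORCE]. ROWS is JSON, a list of rows, each an object of numbers: "grip": the closure, from 0 (fully open) to 1 (shut); "x", "y", "z": the shift along the tool's x, y, z in mm; "rx", "ry", "rz": the turn, a rotation vector about the tool's x, y, z in degrees. A call has 1 to 8 rows; each row shifts and turns the commanded pose from where the row before left it, along the tool's axes as they then stand; what a row does not reach is not made up. A row lasts 1/12 s, in which the tool goes at most 41.7 mm and 7.16 degrees, less where a joint would pass 70% of its speed; a pose out of reach is approached as far as the arm can. A call with a gripper value outside its range is refused whole. The fingers move at their own pace and stop on an object; FORCE is the grip in N (left out, the last holds). Time passes only in rows, so rows that do not move let the fingers close. It gives the time, the measured TCP pose, the force and the opening at its end, in the units of the state.
- get_state(): the state, without advancing time (a new reading comes with each control period).
- read_camera(name): name is "scene" or "top"; returns a dict with "frame" (420x560x3 uint8, red, green, blue), "intrinsics" (3x3 intrinsics, pixels), "k1" (the pictures are not rectified: a ray, as slopes to the right and down, at radius r is drawn at 1 + k1 r^2 times it, then the intrinsics apply), "R" (3x3) and "t" (3): a world point X has camera coordinates R X + t. Camera axes: x right, y down, z forward; pixel columns grow to the right and rows downward; lengths in m; the calibration is good to about 2 mm. A picture is of the moment at which its call begins. There is no depth.
- sign_off(): hands the job in, once; it reports no verdict.
The state is a dict: "time": time; "qpos": joint angles; "dq": joint speeds; "joint_efforts": joint torques, N m; "eef_pos": TCP position; "tcp_rot": TCP orientation; "contact_force": force on the tool from outside, world axes, zero at the start; "wrist_torque": the same for the moment, N m; "opening": opening from 0.0 (shut) to 1.0 (fully open).
Only numpy, scipy, OpenCV 4.12 (cv2) and the standard library are available. Lean on these libraries where they do the work, as an engineer would, in place of code of your own. Each camera call takes 0.05 s, during which the arm holds its last target.

## Working session

There is one attempt and no reset: what is moved stays moved. The work goes in short steps, Python scripts to look and compute and a shell command to move; the robot and the scene stay as the last step left them, time stands still between calls to the robot, and variables do not carry over. Pictures are saved under pics/ and viewed, and the job is handed in when it is done.

```bash
mkdir -p pics; ls; python3 - <<'E'
from plant import get_state, read_camera
import cv2
s=get_state();print(s)
for n in("scene","top"):
    c=read_camera(n);cv2.imwrite(f"pics/{n}0.png",c["frame"][:,:,::-1]);print(n,c["intrinsics"],c["k1"],c["R"],c["t"])
E
```

```text
pics
{'time': 0.0, 'qpos': array([-1.31099467e+00,  2.87185534e-01,  1.57818985e+00, -1.50730544e-05,
        1.27859273e+00, -1.50011614e-01]), 'dq': array([-0.00061951, -0.00030577,  0.00012297, -0.00135426,  0.00032307,
       -0.00195895]), 'joint_efforts': array([-2.42718088e-04, -4.05981266e+01, -2.92622977e+01, -1.94517902e-04,
        5.89362782e-03,  3.44813820e-06]), 'eef_pos': array([ 0.26889871, -0.61885054,  0.40332648]), 'tcp_rot': array([ 8.36193786e-01, -5.48432805e-01, -8.89481594e-04, -7.87133025e-04]), 'contact_force': array([ 0.22344544, -0.67701885, -0.64900265]), 'wrist_torque': array([0.00676605, 0.03544938, 0.04799204]), 'opening': 1.0046060717480927}
scene [[504.13987422   0.         281.19028884]
 [  0.         504.13987422 205.75052936]
 [  0.           0.           1.        ]] -0.11901542440643853 [[-0.85593215 -0.51697813  0.01066617]
 [-0.29728155  0.47510564 -0.82818978]
 [ 0.42308845 -0.71204511 -0.56034625]] [0.47010548 0.27030258 0.9260832 ]
top [[391.89725658   0.         279.93365982]
 [  0.         391.89725658 211.72047052]
 [  0.           0.           1.        ]] -0.09862978716381063 [[ 0.01499329 -0.99987752  0.00448909]
 [-0.98244566 -0.01556651 -0.1858984 ]
 [ 0.18594551 -0.00162305 -0.98255872]] [-0.0119942   0.56967306  0.97467899]
```

View pics/scene0.png

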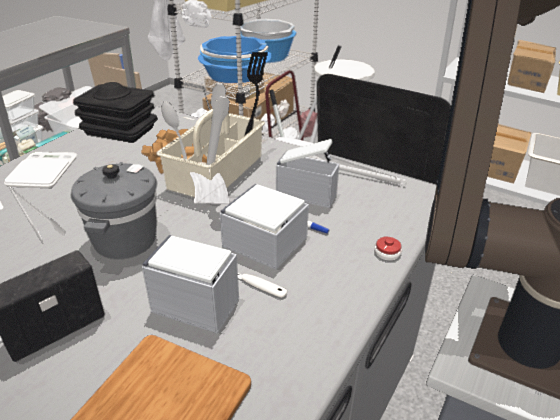

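View pics/top0.png

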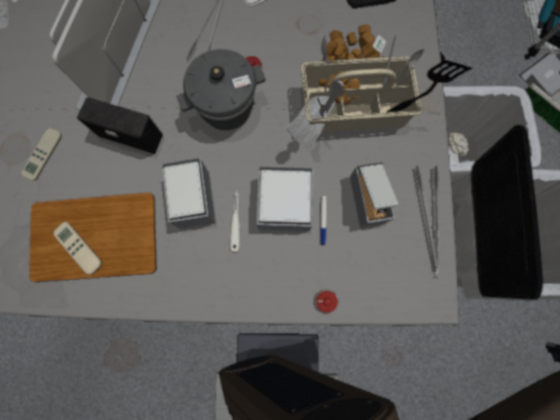

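```bash
python3 - <<'E'
import cv2
a=cv2.imread("pics/top0.png");cv2.imwrite("pics/topcrop.png",cv2.resize(a[90:290,130:400],None,fx=2.9,fy=2.9,interpolation=cv2.INTER_CUBIC))
E
```

```text
(no output)
```

View pics/topcrop.png

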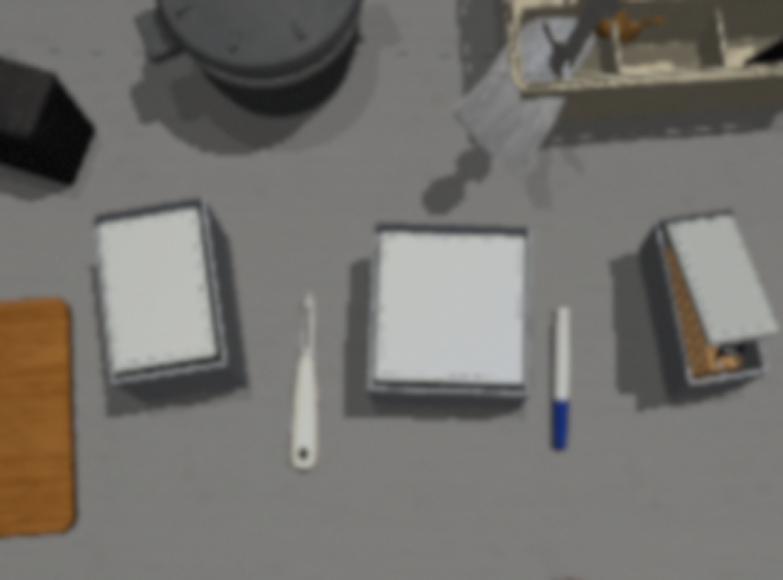

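```bash
cat > h.py <<'E'
import numpy as np,cv2
from plant import get_state, read_camera
def ray(c,u,v):
    K=c["intrinsics"];d=np.array([c["k1"],0,0,0,0.])
    p=cv2.undistortPoints(np.array([[[u,v]]],float),K,d)[0,0]
    R=c["R"];t=c["t"];return -R.T@t, R.T@np.array([p[0],p[1],1])
def onz(c,u,v,z):
    o,d=ray(c,u,v);return o+d*(z-o[2])/d[2]
def proj(c,X):
    return cv2.projectPoints(np.array(X,float).reshape(-1,1,3),cv2.Rodrigues(c["R"])[0],c["t"],c["intrinsics"],np.array([c["k1"],0,0,0,0.]))[0][:,0]
E
python3 - <<'E'
from h import *
c=read_camera("top");f=lambda p:(p[0]/2.9+130-.33,p[1]/2.9+90-.33)
np.set_printoptions(precision=4,suppress=True)
for n,p,z in [("tall lid bl",(97,217),.132),("br",(203,204),.132),("fr",(219,362),.132),("fl",(112,374),.132),
 ("wide lid bl",(378,233),.107),("br",(525,233),.107),("fr",(525,383),.107),("fl",(372,380),.107),
 ("wide rim fl",(370,393),.095),("fr",(525,395),.095),("br",(528,230),.095),("bl",(377,226),.095),
 ("slim rim fl",(690,388),.095),("fr",(763,373),.095),("bl",(655,230),.095),("lid hinge l",(668,222),.107),("hinge r",(733,212),.107),("lid free l",(718,343),.167),("r",(777,332),.167)]:
    print(n,onz(c,*f(p),z))
E
```

```text
tall lid bl [0.6704 0.2906 0.132 ]
br [0.683  0.1991 0.132 ]
fr [0.5452 0.1779 0.132 ]
fl [0.5335 0.2677 0.132 ]
wide lid bl [0.6666 0.049  0.107 ]
br [ 0.6687 -0.0797  0.107 ]
fr [ 0.5356 -0.0796  0.107 ]
fl [0.5362 0.0509 0.107 ]
wide rim fl [0.5268 0.053  0.095 ]
fr [ 0.5271 -0.0806  0.095 ]
br [ 0.6752 -0.0833  0.095 ]
bl [0.6766 0.0507 0.095 ]
slim rim fl [ 0.5353 -0.2242  0.095 ]
fr [ 0.5495 -0.2891  0.095 ]
bl [ 0.6774 -0.1968  0.095 ]
lid hinge l [ 0.6813 -0.2061  0.107 ]
hinge r [ 0.6918 -0.2646  0.107 ]
lid free l [ 0.561  -0.2316  0.167 ]
r [ 0.5709 -0.2806  0.167 ]
```

```bash
python3 - <<'E'
from h import *
np.set_printoptions(precision=3,suppress=True)
c=read_camera("top");s=read_camera("scene")
for p in [(518,130),(475,185),(480,295),(535,297)]:
    print(p,[onz(c,*p,z) for z in(-.2,0,.2)])
def tri(p,q):
    o1,d1=ray(c,*p);o2,d2=ray(s,*q)
    A=np.stack([d1,-d2],1);k=np.linalg.lstsq(A,o2-o1,rcond=None)[0]
    a=o1+k[0]*d1;b=o2+k[1]*d2;print((a+b)/2,np.linalg.norm(a-b))
tri((518,130),(318,77));tri((535,297),(450,97));tri((480,295),(440,182));tri((475,185),(320,150));tri((518,130),(335,75))
# tcp and wide/slim predicted overlay
def box(x,y,yaw,w,h,col,img,cam,ajar=0):
    e=np.array([np.cos(yaw),np.sin(yaw)]);n=np.array([-e[1],e[0]])
    P=[[*(np.array([x,y])+a*e+b*w/2*n),h] for a,b in((-.047,-1),(-.047,1),(.103,1),(.103,-1))]
    P+= [[x,y,h+.012]]
    q=proj(cam,P);cv2.polylines(img,[np.int32(q[:4]*4)],True,col,1);cv2.circle(img,tuple(np.int32(q[4]*4)),4,col,-1)
for n,cam,r in(("top",c,(150,240,250,410)),("scene",s,(130,270,210,350))):
    im=cv2.resize(cam["frame"][:,:,::-1],None,fx=4,fy=4,interpolation=cv2.INTER_CUBIC)
    box(.590,-.250,np.radians(11),.072,.095,(0,0,255),im,cam)
    box(.574,-.015,np.radians(0),.140,.095,(0,0,255),im,cam)
    cv2.imwrite(f"pics/ov_{n}.png",im[r[0]*4:r[1]*4,r[2]*4:r[3]*4])
E
```

```text
(518, 130) [array([ 0.93 , -0.855, -0.2  ]), array([ 0.843, -0.72 ,  0.   ]), array([ 0.756, -0.585,  0.2  ])]
(475, 185) [array([ 0.721, -0.67 , -0.2  ]), array([ 0.667, -0.564,  0.   ]), array([ 0.613, -0.458,  0.2  ])]
(480, 295) [array([ 0.352, -0.661, -0.2  ]), array([ 0.356, -0.556,  0.   ]), array([ 0.36 , -0.452,  0.2  ])]
(535, 297) [array([ 0.343, -0.856, -0.2  ]), array([ 0.348, -0.721,  0.   ]), array([ 0.354, -0.586,  0.2  ])]
[ 0.762 -0.583  0.2  ] 0.013636436324773847
[ 0.355 -0.563  0.234] 6.254776722901895e-05
[ 0.347 -0.583 -0.045] 0.01660791896527034
[ 0.706 -0.57  -0.036] 0.06468087138125676
[ 0.729 -0.575  0.22 ] 0.03628232168116297
```

View pics/ov_top.png

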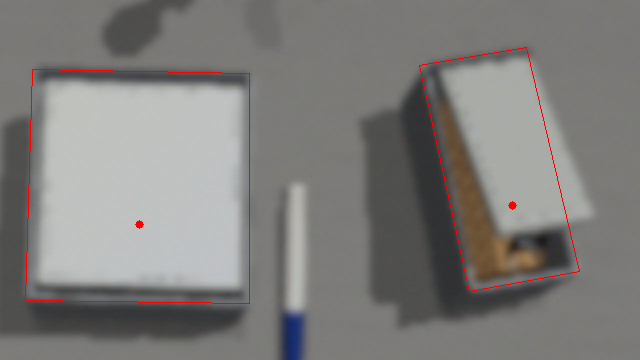

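View pics/ov_scene.png

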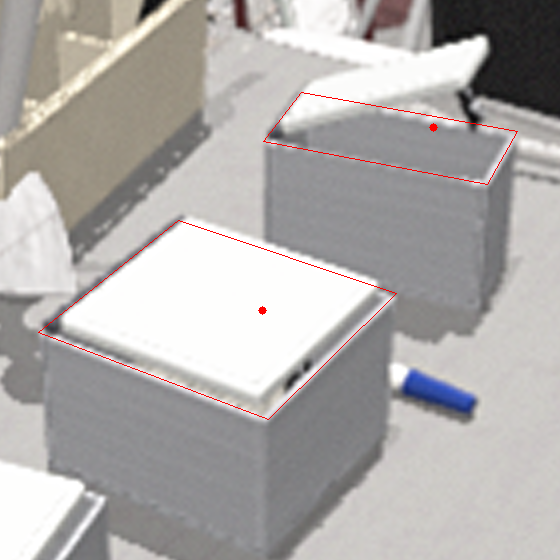

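```bash
python3 -m jog '[{"grip":1,"z":-40},{"grip":1,"z":-40},{"grip":1,"x":-17,"y":-36},{"grip":1,"x":-17,"y":-36},{"grip":1,"x":-17,"y":-36},{"grip":1,"x":-17,"y":-36},{"grip":1,"x":-17,"y":-36},{"grip":1,"x":-17,"y":-36}]' 40
```

```text
$[0]: bad value
```

```bash
python3 -m jog '[{"x":-17,"y":-36},{"x":-17,"y":-36},{"x":-17,"y":-36},{"x":-17,"y":-36},{"x":-17,"y":-36},{"x":-17,"y":-36},{"z":0},{"z":0}]' 
cat >> h.py <<'E'
from scipy.spatial.transform import Rotation as Ro
def need(x,y,ztip):
    s=get_state();R=Ro.from_quat(s["tcp_rot"]).as_matrix()
    d=R.T@(np.array([x,y,ztip])-(s["eef_pos"]+R@[0,0,.173]))
    print("t",s["time"],"tip",(s["eef_pos"]+R@[0,0,.173]).round(4),"zaxis",R[:,2].round(3),"need mm",(d*1000).round(1),"F",s["contact_force"].round(1),"open",s["opening"])
E
python3 -c "
from h import *
need(.592,-.2495,.16)"
```

```text
t 0.25 tip [ 0.2689 -0.6188  0.2311] zaxis [-0.     0.001 -1.   ] need mm [-209.9 -443.5   71.4] F [-0.3  0.1  0.5] open 0.9960165051454396$[0]: bad value
```

```bash
python3 -m jog '[{"grip":0.5,"x":0,"y":0,"z":-40,"rx":0,"ry":0,"rz":0}]' 40; python3 -m jog --help | head -20
```

```text
time: 0.33
eef_pos: [0.2685, -0.6179, 0.4338]
tcp_rot: [0.836, -0.548, -0.007, -0.006]
contact_force: [-0.4, -0.3, -2.7]
opening: 0.883invalid input: not JSON, or not a number
```

```bash
python3 -m jog '[{"grip":1,"x":0,"y":0,"z":-40,"rx":0,"ry":0,"rz":0},{"grip":1,"x":-17,"y":-36,"z":0,"rx":0,"ry":0,"rz":0},{"grip":1,"x":-17,"y":-36,"z":0,"rx":0,"ry":0,"rz":0},{"grip":1,"x":-17,"y":-36,"z":0,"rx":0,"ry":0,"rz":0},{"grip":1,"x":-17,"y":-36,"z":0,"rx":0,"ry":0,"rz":0},{"grip":1,"x":-17,"y":-36,"z":0,"rx":0,"ry":0,"rz":0},{"grip":1,"x":-17,"y":-36,"z":0,"rx":0,"ry":0,"rz":0},{"grip":1,"x":-17,"y":-36,"z":0,"rx":0,"ry":0,"rz":0}]' 40
python3 -c "
from h import *
need(.592,-.2495,.17)"
```

```text
time: 1.0
eef_pos: [0.4536, -0.4078, 0.4848]
tcp_rot: [0.836, -0.549, 0.0, 0.0]
contact_force: [0.6, -0.2, 0.8]
opening: 0.005
t 1.0 tip [ 0.4536 -0.4078  0.3118] zaxis [ 0. -0. -1.] need mm [ -90.1 -190.   141.8] F [ 0.6 -0.2  0.8] open 0.004672452236694938
```

```bash
python3 -m jog '[{"grip":1,"x":-15,"y":-32,"z":15,"rx":0,"ry":0,"rz":0},{"grip":1,"x":-15,"y":-32,"z":15,"rx":0,"ry":0,"rz":0},{"grip":1,"x":-15,"y":-32,"z":15,"rx":0,"ry":0,"rz":0},{"grip":1,"x":-15,"y":-32,"z":15,"rx":0,"ry":0,"rz":0},{"grip":1,"x":-15,"y":-32,"z":15,"rx":0,"ry":0,"rz":0},{"grip":1,"x":-15,"y":-32,"z":15,"rx":0,"ry":0,"rz":0},{"grip":1,"x":0,"y":0,"z":0,"rx":0,"ry":0,"rz":0},{"grip":1,"x":0,"y":0,"z":0,"rx":0,"ry":0,"rz":0}]'
python3 -c "
from h import *
need(.592,-.2495,.155)"
```

```text
time: 1.67
eef_pos: [0.5936, -0.2487, 0.3929]
tcp_rot: [0.837, -0.547, -0.002, 0.0]
contact_force: [-0.4, -0.0, -0.3]
opening: -0.001
t 1.6667 tip [ 0.5931 -0.2484  0.2199] zaxis [-0.003  0.001 -1.   ] need mm [ 0.7  1.3 64.9] F [-0.4 -0.  -0.3] open -0.0010013962568327542
```

```bash
python3 -m jog '[{"grip":1,"x":1,"y":1,"z":20,"rx":0,"ry":0,"rz":0},{"grip":1,"x":0,"y":0,"z":20,"rx":0,"ry":0,"rz":0},{"grip":1,"x":0,"y":0,"z":20,"rx":0,"ry":0,"rz":0},{"grip":1,"x":0,"y":0,"z":0,"rx":0,"ry":0,"rz":0},{"grip":1,"x":0,"y":0,"z":0,"rx":0,"ry":0,"rz":0}]'
python3 - <<'E'
from h import *
need(.592,-.2495,.107)
for n in("top","scene"):
    c=read_camera(n);p=proj(c,[[.59,-.25,.12]])[0].astype(int)
    im=c["frame"][max(0,p[1]-70):p[1]+70,max(p[0]-90,0):p[0]+90,::-1]
    cv2.imwrite(f"pics/b_{n}.png",cv2.resize(im,None,fx=4,fy=4,interpolation=cv2.INTER_CUBIC))
E
```

```text
time: 2.08
eef_pos: [0.5917, -0.2528, 0.3345]
tcp_rot: [0.836, -0.549, -0.001, 0.0]
contact_force: [-0.1, -1.0, 0.4]
opening: -0.001
t 2.0833 tip [ 0.5915 -0.2527  0.1615] zaxis [-0.001  0.001 -1.   ] need mm [-2.7 -1.8 54.5] F [-0.1 -1.   0.4] open -0.0008431769181723335
```

View pics/b_scene.png

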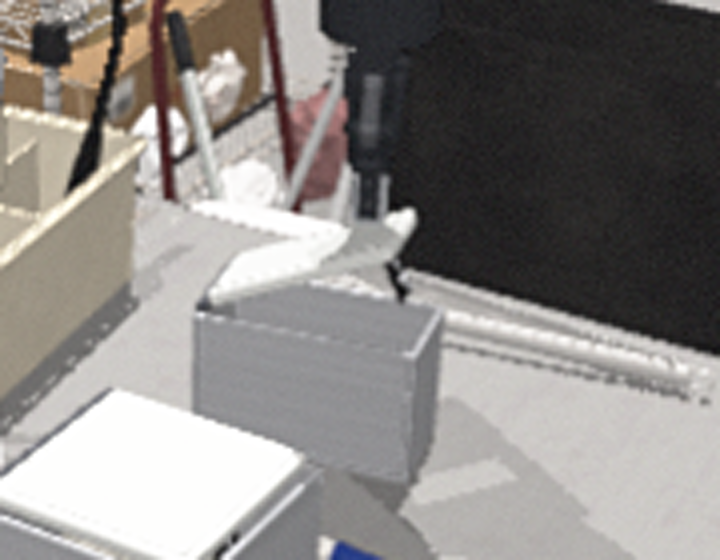

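The closed fingertips are just above the raised slim lid, near crop (370,212) and close to its free end. I'm pressing now.

```bash
python3 -m jog '[{"grip":1,"x":0,"y":0,"z":8,"rx":0,"ry":0,"rz":0},{"grip":1,"x":0,"y":0,"z":8,"rx":0,"ry":0,"rz":0},{"grip":1,"x":0,"y":0,"z":8,"rx":0,"ry":0,"rz":0},{"grip":1,"x":0,"y":0,"z":8,"rx":0,"ry":0,"rz":0},{"grip":1,"x":0,"y":0,"z":8,"rx":0,"ry":0,"rz":0},{"grip":1,"x":0,"y":0,"z":8,"rx":0,"ry":0,"rz":0},{"grip":1,"x":0,"y":0,"z":3,"rx":0,"ry":0,"rz":0},{"grip":1,"x":0,"y":0,"z":0,"rx":0,"ry":0,"rz":0}]'
python3 -c "
from h import *
need(.592,-.2495,.1)"
```

```text
time: 2.85
eef_pos: [0.5921, -0.2516, 0.2819]
tcp_rot: [0.836, -0.548, -0.001, 0.0]
contact_force: [-1.2, -0.3, 2.0]
opening: -0.006
t 2.85 tip [ 0.5917 -0.2514  0.1089] zaxis [-0.002  0.001 -1.   ] need mm [-1.6 -1.1  8.9] F [-1.2 -0.3  2. ] open -0.0055886930419362536
```

```bash
python3 -m jog '[{"grip":1,"x":0,"y":0,"z":2,"rx":0,"ry":0,"rz":0},{"grip":1,"x":0,"y":0,"z":2,"rx":0,"ry":0,"rz":0},{"grip":1,"x":0,"y":0,"z":0,"rx":0,"ry":0,"rz":0}]'
python3 -c "
from h import *
need(.592,-.2495,.1)"
```

```text
time: 3.1
eef_pos: [0.5924, -0.2517, 0.2796]
tcp_rot: [0.836, -0.548, 0.0, -0.0]
contact_force: [-0.5, 0.2, 1.0]
opening: -0.002
t 3.1 tip [ 0.5925 -0.2517  0.1066] zaxis [ 0.  0. -1.] need mm [-2.2 -0.5  6.6] F [-0.5  0.2  1. ] open -0.0018043817616236948
```

```bash
python3 -m jog '[{"grip":1,"x":0,"y":0,"z":2,"rx":0,"ry":0,"rz":0},{"grip":1,"x":0,"y":0,"z":2,"rx":0,"ry":0,"rz":0},{"grip":1,"x":0,"y":0,"z":1,"rx":0,"ry":0,"rz":0},{"grip":1,"x":0,"y":0,"z":0,"rx":0,"ry":0,"rz":0},{"grip":1,"x":0,"y":0,"z":0,"rx":0,"ry":0,"rz":0}]'
python3 -c "
from h import *
need(.592,-.2495,.1)"
```

```text
time: 3.52
eef_pos: [0.5925, -0.2518, 0.2747]
tcp_rot: [0.836, -0.548, 0.0, -0.0]
contact_force: [-0.4, -1.2, 2.2]
opening: -0.0
t 3.5167 tip [ 0.5925 -0.2518  0.1017] zaxis [ 0. -0. -1.] need mm [-2.3 -0.4  1.7] F [-0.4 -1.2  2.2] open -0.00021925562837092543
```

```bash
python3 -m jog '[{"grip":1,"x":0,"y":0,"z":1.5,"rx":0,"ry":0,"rz":0},{"grip":1,"x":0,"y":0,"z":1.5,"rx":0,"ry":0,"rz":0},{"grip":1,"x":0,"y":0,"z":0,"rx":0,"ry":0,"rz":0},{"grip":1,"x":0,"y":0,"z":0,"rx":0,"ry":0,"rz":0}]'
python3 -c "
from h import *
need(.592,-.2495,.1)"
```

```text
time: 3.85
eef_pos: [0.5926, -0.2519, 0.273]
tcp_rot: [0.836, -0.548, 0.0, 0.0]
contact_force: [-2.1, 0.8, 6.5]
opening: 0.0
t 3.85 tip [ 0.5926 -0.2519  0.1   ] zaxis [ 0. -0. -1.] need mm [-2.4 -0.4 -0. ] F [-2.1  0.8  6.5] open 9.49000440741627e-05
```

```bash
python3 -m jog '[{"grip":1,"x":0,"y":0,"z":1.5,"rx":0,"ry":0,"rz":0},{"grip":1,"x":0,"y":0,"z":0,"rx":0,"ry":0,"rz":0},{"grip":1,"x":0,"y":0,"z":0,"rx":0,"ry":0,"rz":0}]'
python3 -c "
from h import *
need(.592,-.2495,.1)"
```

```text
time: 4.1
eef_pos: [0.5927, -0.252, 0.2728]
tcp_rot: [0.836, -0.548, -0.0, 0.0]
contact_force: [-4.8, 2.8, 10.8]
opening: -0.0
t 4.1 tip [ 0.5926 -0.252   0.0998] zaxis [-0. -0. -1.] need mm [-2.5 -0.4 -0.2] F [-4.8  2.8 10.8] open -0.0001126414506784713
```

Firm stop reached, with force rising at a constant height. I'll lift straight up and look.

```bash
python3 -m jog '[{"grip":1,"x":0,"y":0,"z":-4,"rx":0,"ry":0,"rz":0},{"grip":1,"x":0,"y":0,"z":-8,"rx":0,"ry":0,"rz":0},{"grip":1,"x":0,"y":0,"z":-25,"rx":0,"ry":0,"rz":0},{"grip":1,"x":0,"y":0,"z":-35,"rx":0,"ry":0,"rz":0},{"grip":1,"x":0,"y":0,"z":-35,"rx":0,"ry":0,"rz":0},{"grip":1,"x":0,"y":0,"z":-10,"rx":0,"ry":0,"rz":0},{"grip":1,"x":0,"y":0,"z":0,"rx":0,"ry":0,"rz":0}]'
python3 - <<'E'
from h import *
need(.574,-.015,.17)
c=read_camera("scene");cv2.imwrite("pics/c.png",cv2.resize(c["frame"][130:290,130:370,::-1],None,fx=3,fy=3,interpolation=cv2.INTER_CUBIC))
E
```

```text
time: 4.68
eef_pos: [0.5932, -0.2522, 0.3923]
tcp_rot: [0.836, -0.548, 0.005, -0.0]
contact_force: [1.0, 0.2, 0.4]
opening: 0.0
t 4.6833 tip [ 0.5946 -0.253   0.2193] zaxis [ 0.008 -0.005 -1.   ] need mm [-226.8  -75.7   48. ] F [1.  0.2 0.4] open 5.2060684831611036e-05
```

View pics/c.png

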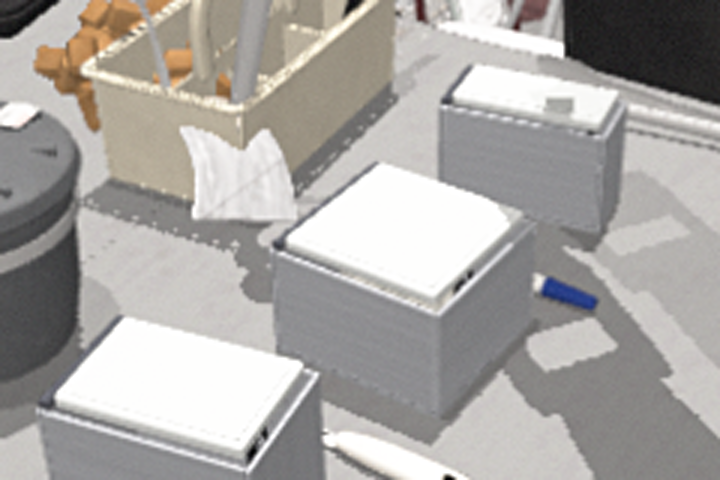

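The slim lid now lies flat and latched, near crop (535,100). The wide box at (405,235) is still shut. Next I move over to the wide box.

```bash
python3 -m jog '[{"grip":1,"x":-32,"y":-11,"z":0,"rx":0,"ry":0,"rz":0},{"grip":1,"x":-32,"y":-11,"z":0,"rx":0,"ry":0,"rz":0},{"grip":1,"x":-32,"y":-11,"z":0,"rx":0,"ry":0,"rz":0},{"grip":1,"x":-32,"y":-11,"z":0,"rx":0,"ry":0,"rz":0},{"grip":1,"x":-32,"y":-11,"z":0,"rx":0,"ry":0,"rz":0},{"grip":1,"x":-32,"y":-11,"z":0,"rx":0,"ry":0,"rz":0},{"grip":1,"x":-32,"y":-11,"z":0,"rx":0,"ry":0,"rz":0},{"grip":1,"x":0,"y":0,"z":0,"rx":0,"ry":0,"rz":0}]'
python3 -c "
from h import *
need(.574,-.015,.125)"
```

```text
time: 5.4
eef_pos: [0.5724, -0.0109, 0.3836]
tcp_rot: [0.838, -0.546, -0.004, 0.0]
contact_force: [0.5, -0.2, -0.2]
opening: -0.003
t 5.4 tip [ 0.5713 -0.0102  0.2106] zaxis [-0.006  0.004 -1.   ] need mm [ 5.9 -0.9 85.6] F [ 0.5 -0.2 -0.2] open -0.0033022675049416863
```

```bash
python3 -m jog '[{"grip":1,"x":2,"y":-2,"z":28,"rx":0,"ry":0,"rz":0},{"grip":1,"x":0,"y":0,"z":28,"rx":0,"ry":0,"rz":0},{"grip":1,"x":0,"y":0,"z":28,"rx":0,"ry":0,"rz":0},{"grip":1,"x":0,"y":0,"z":0,"rx":0,"ry":0,"rz":0},{"grip":1,"x":0,"y":0,"z":0,"rx":0,"ry":0,"rz":0}]'
python3 -c "
from h import *
need(.574,-.015,.107)"
```

```text
time: 5.82
eef_pos: [0.5752, -0.0169, 0.2994]
tcp_rot: [0.836, -0.549, -0.004, 0.002]
contact_force: [-0.0, -0.5, 1.0]
opening: 0.002
t 5.8167 tip [ 0.5738 -0.0166  0.1264] zaxis [-0.008  0.002 -1.   ] need mm [-1.3 -0.9 19.4] F [-0.  -0.5  1. ] open 0.001949060508140776
```

```bash
python3 -m jog '[{"grip":1,"x":0,"y":0,"z":6,"rx":0,"ry":0,"rz":0},{"grip":1,"x":0,"y":0,"z":6,"rx":0,"ry":0,"rz":0},{"grip":1,"x":0,"y":0,"z":4,"rx":0,"ry":0,"rz":0},{"grip":1,"x":0,"y":0,"z":4,"rx":0,"ry":0,"rz":0},{"grip":1,"x":0,"y":0,"z":4,"rx":0,"ry":0,"rz":0},{"grip":1,"x":0,"y":0,"z":0,"rx":0,"ry":0,"rz":0},{"grip":1,"x":0,"y":0,"z":0,"rx":0,"ry":0,"rz":0}]'
python3 -c "
from h import *
need(.574,-.015,.1)"
```

```text
time: 6.4
eef_pos: [0.5765, -0.0168, 0.2795]
tcp_rot: [0.836, -0.548, 0.0, 0.0]
contact_force: [-0.7, -0.0, 0.9]
opening: 0.0
t 6.4 tip [ 0.5765 -0.0168  0.1065] zaxis [ 0. -0. -1.] need mm [-2.6  1.6  6.5] F [-0.7 -0.   0.9] open 0.0004789437847899209
```

```bash
python3 -m jog '[{"grip":1,"x":0,"y":0,"z":2,"rx":0,"ry":0,"rz":0},{"grip":1,"x":0,"y":0,"z":0,"rx":0,"ry":0,"rz":0},{"grip":1,"x":0,"y":0,"z":0,"rx":0,"ry":0,"rz":0}]'
python3 -c "
from h import *
need(.574,-.015,.1)"
```

```text
time: 6.65
eef_pos: [0.5766, -0.0167, 0.2776]
tcp_rot: [0.836, -0.548, 0.0, -0.0]
contact_force: [0.0, 0.8, 1.0]
opening: -0.003
t 6.65 tip [ 0.5767 -0.0168  0.1046] zaxis [ 0.001 -0.    -1.   ] need mm [-2.7  1.8  4.5] F [0.  0.8 1. ] open -0.003062221227817096
```

```bash
python3 -m jog '[{"grip":1,"x":0,"y":0,"z":2,"rx":0,"ry":0,"rz":0},{"grip":1,"x":0,"y":0,"z":2,"rx":0,"ry":0,"rz":0},{"grip":1,"x":0,"y":0,"z":1.5,"rx":0,"ry":0,"rz":0},{"grip":1,"x":0,"y":0,"z":1.5,"rx":0,"ry":0,"rz":0},{"grip":1,"x":0,"y":0,"z":0,"rx":0,"ry":0,"rz":0},{"grip":1,"x":0,"y":0,"z":0,"rx":0,"ry":0,"rz":0}]'
python3 -c "
from h import *
need(.574,-.015,.1)"
```

```text
time: 7.15
eef_pos: [0.5768, -0.0168, 0.2728]
tcp_rot: [0.836, -0.548, -0.0, 0.0]
contact_force: [-6.7, -0.3, 12.6]
opening: -0.003
t 7.15 tip [ 0.5768 -0.0168  0.0998] zaxis [-0. -0. -1.] need mm [-2.8  1.8 -0.2] F [-6.7 -0.3 12.6] open -0.0033181319788620953
```

Firm stop, 12.6 N at z = 0.0998. Lifting off well clear of the lid.

```bash
python3 -m jog '[{"grip":1,"x":0,"y":0,"z":-5,"rx":0,"ry":0,"rz":0},{"grip":1,"x":0,"y":0,"z":-15,"rx":0,"ry":0,"rz":0},{"grip":1,"x":0,"y":0,"z":-30,"rx":0,"ry":0,"rz":0},{"grip":1,"x":0,"y":0,"z":-35,"rx":0,"ry":0,"rz":0},{"grip":1,"x":0,"y":0,"z":-35,"rx":0,"ry":0,"rz":0},{"grip":1,"x":0,"y":0,"z":-30,"rx":0,"ry":0,"rz":0},{"grip":1,"x":0,"y":0,"z":0,"rx":0,"ry":0,"rz":0},{"grip":1,"x":0,"y":0,"z":0,"rx":0,"ry":0,"rz":0}]'
python3 - <<'E'
from h import *
need(.574,-.015,.17)
c=read_camera("scene");cv2.imwrite("pics/d.png",cv2.resize(c["frame"][130:330,120:370,::-1],None,fx=3,fy=3,interpolation=cv2.INTER_CUBIC))
E
```

```text
time: 7.82
eef_pos: [0.5767, -0.0167, 0.4225]
tcp_rot: [0.836, -0.548, 0.002, -0.001]
contact_force: [0.2, 0.5, -0.3]
opening: -0.001
t 7.8167 tip [ 0.5776 -0.0169  0.2495] zaxis [ 0.005 -0.001 -1.   ] need mm [-3.4  2.8 79.5] F [ 0.2  0.5 -0.3] open -0.000524495375852209
```

View pics/d.png

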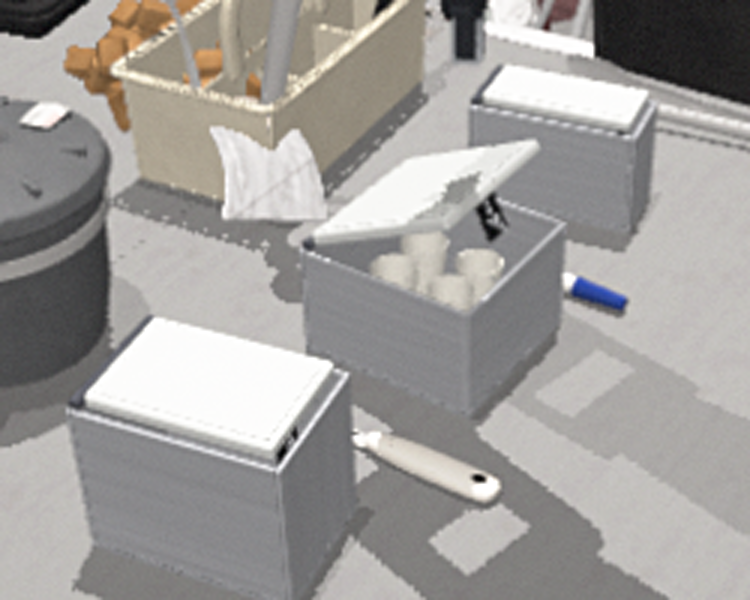

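The wide lid is ajar near (430,190) with the cups visible. The slim lid at (570,95) and the tall lid at (210,385) are shut. The gripper is clear, about 80 mm above the wide lid. Handing in.

```bash
python3 -c "
from plant import sign_off
print(sign_off())"
```

```text
the job is handed in; nothing more can be done
None
```

The job is done and handed in: the slim box is latched shut, the wide box is ajar, and the tall box stayed shut.

- **Slim box:** I pressed its raised lid down to the firm stop, with the fingertips at z ≈ 0.100 m and about 11 N. After lifting off, the lid lay flat.
- **Wide box:** I then pressed its lid to the stop, with about 13 N at z ≈ 0.100 m, and lifted off. It sprang up and stayed ajar with the cups visible.
- **Tall box:** I never touched it.

In the last picture all three lids were as asked. The gripper was about 80 mm clear of the wide lid, the contact force was near zero, and the clock read about 7.8 s. The first two move commands were refused because every row needs all its keys; they moved nothing. No check failed or disagreed.

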